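Ready the sauce warmer and uncap the flask

ROBOT

A 6-joint arm with a two-finger parallel gripper is mounted at the origin on the work surface. World frame = base frame: x ahead of the robot, y to its left, z up, the work surface at z = 0. Lengths are in m, angles in degrees, forces in N, time in s.
With the tool pointing down it reaches from about 0.35 to 0.875 m from the base axis. Payload 4.2 kg.
Tool frame: the origin (TCP) lies on the centre line of the jaws, within the pads' length; the fingertips stand 25 mm ahead of it and the grasp point (between the pads) lies 6 mm ahead of it; z points along the fingers, y is the line along which they close (so a half turn about z gives the same grasp; the last joint's range is limited). The gripper opens to 87 mm and grips with 3 to 60 N. Pads are 19 mm wide; open, the fingers measure 117 mm over their backs; the gripper's body (75 mm by 190 mm) begins 51 mm behind the grasp point.
Start: joints at [91.536, 22.042, 0.453, 0, -68.411, -14.817], TCP at [0.144, 0.608, 0.248] pointing down, gripper open.
Joint ranges: [-179.83, 179.83], [-69.29, 118.12], [-61.27, 80.66], [-181.25, 117.63], [-171.15, -9.14], [-177.46, 177.46]. Speed limits (degrees/s): [159.86, 159.86, 180, 180, 180, 180].

INTERFACE

Orientations are given as a 3x3 rotation matrix whose columns are the frame's x, y, z axes.
In Python, from station import r gives the robot as it stands.
- The arm moves only by the tool move_arm, never from a script. Its argument "series" is a list of rows, each an object with "grip": the opening, from 0 (shut) to 1 (fully open); "xyz": the shift along the tool's x, y, z in mm, a list of three; "angular": the turn, a rotation vector about the tool's x, y, z in rad, a list of three. A call has 1 to 10 rows; each row is the pose to reach, as a shift and turn from the pose commanded when the call began, along the tool's axes at that moment; what a row does not reach only later rows make up. A row lasts 1/10 s, in which the tool goes at most 50 mm and 8.59 degrees, less where a joint would pass 70% of its speed; a pose out of reach is approached as far as the arm can. A call with a gripper value outside its range is refused whole. The fingers move at their own pace and stop on an object; the grip force is fixed at half the most. Time passes only in rows, so rows that repeat a pose let the fingers close. It gives the time, the measured TCP pose, the force, the opening and the grip force at its end, in the units of the state.
- r.sense(): the state, without advancing time (a new reading comes with each control period).
- r.capture(name): name is "scene" or "side" or "wrist"; returns a dict with "img" (480x640x3 uint8, red, green, blue), "camera_matrix" (3x3 intrinsics, pixels), "rvec" (rotation vector, rad) and "tvec" (3), from world to camera coordinates, as OpenCV has them; the wrist camera has in their place "hand_eye" (4x4, takes a point from camera to tool coordinates, whose origin is the TCP and whose axes are the flange's). Camera axes: x right, y down, z forward; pixel columns grow to the right and rows downward; lengths in m; the calibration is good to about 2 mm. A picture is of the moment at which its call begins: read the wrist's pose just before it. There is no depth.
- r.finish_job(): hands the job in; it is judged then, once.
The state is a dict: "time_s": time; "joints": joint angles; "joint_velocities": joint speeds; "effort": joint torques, N m; "tcp_pos": TCP position; "ee_rot": TCP orientation; "wrist_force": force on the tool from outside, world axes, zero at the start; "moment": the same for the moment, N m; "gripper_width": opening from 0.0 (shut) to 1.0 (fully open); "gripper_force": force on a finger pad.
Only numpy, scipy, OpenCV 4.12 (cv2) and the standard library are available. Lean on these libraries where they do the work, as an engineer would, in place of code of your own. Each camera call takes 0.05 s, during which the arm holds its last target. There are 200 camera calls.

TASK

Get the sauce warmer ready for service: turn its thermostat to 60, then pick up the strainer lid with the cap still on it and lower the two together into the mouth of the open flask until the strainer lid sits fully home. Let go of it, then lift the cap off by itself, leaving the strainer lid seated just as it is, and finish still gripping the cap, held upright and steady about 10 cm above where it sat. Leave all the other things where they stand.

Things in the scene. Friction and masses are not known exactly. Their poses are not given: they have to be found in the camera images.
- warmer: Sauce warmer, a low brushed-steel box 270 x 330 mm and 100 mm high, standing firm on the table. Origin at the centre of its underside (table level); its x axis points from the control strip (robot's side) to the wells, z up. The thermostat's axis is at its x -75 mm, y 0; two round wells are at x +50 mm, y +78 and -78 mm. One well holds the open flask, the other a sauce pot (92 mm lid with a black knob, 56 mm high over the deck); which is in which varies.
- thermostat (a joint): Angle of the thermostat knob in rad, growing as it turns clockwise seen from above, from 0 to 4.19. Seven marks on the white dial stand 0.698 apart: 30 (value 0), 40, 50, 60 (value 2.094), 70, 80, 90; the marks for 30, 60 and 90 are longer. 60 is the middle mark, straight towards the wells (the warmer's +x). It starts between about 38 and 52 and stays where it is left (friction about 0.03 N m).
- thermostat_grip (a point): On the knob's axis, 130.5 mm above the table and 30 mm above the dial plate (which lies flush in the warmer's top): the height to grip it from above. The black knob is a 48 mm disc, 7 mm thick, with a grip bar across it 46 mm long and 13 mm wide whose top is 7 mm above this point. x axis along the bar towards its white pointer line, turning with the knob; z up.
- inner_lid_band (a point): Strainer lid (inner lid), loose steel, about 0.12 kg (varies): centre of its band, a disc 56 mm in diameter and 14 mm high, by which it is gripped. Below the band a tapered plug 14 mm long (40 mm diameter narrowing to 31 mm) goes into the flask; above it, hidden under the cap, a perforated dome 25 mm in diameter and 19 mm high. It starts upright on the plug's flat end on the yellow cutting board (12 mm thick), this point 21 mm above the board. z up.
- cap_center (a point): Cap (outer lid), loose steel, about 0.05 kg (varies): its centre. An upside-down cup 38 mm in diameter and 32 mm high, fitted loosely (about 4 mm play all round, no catch) over the strainer's dome and standing on the top of its band; this point is then 23 mm above inner_lid_band, and the cap's top 39 mm above it. Carried by the band, the cap rides along.
- flask_mouth (a point): Centre of the open mouth of the steel flask, at the rim's level, 164 mm above the table. The flask is fixed in its well; neck 52 mm outside, 44 mm inside, 30 mm high above a sloping shoulder. With the strainer lid fully home its band rests on the rim and inner_lid_band is 7 mm above this point. z up.
- board: Yellow cutting board 300 x 200 x 12 mm, fixed, under the lids and the pastry cutter. Origin at the centre of its underside.
- cutter: Bystander: steel ring pastry cutter 60 mm in diameter, 45 mm high, open at both ends, on the board 120 to 190 mm from the lids. Origin at its underside's centre.
- ramekin: Bystander: white ramekin, 80 mm wide, 42 mm high. Origin at its underside's centre.
- can: Bystander: drinks can, 66 mm wide, 115 mm high. Origin at its underside's centre.
- squeeze_bottle: Bystander: clear squeeze bottle, 54 mm wide, 190 mm high. Origin at its underside's centre.
- spice_jar: Bystander: spice jar, 48 mm wide, 85 mm high. Origin at its underside's centre.
- spatula: Bystander: kitchen spatula, 250 mm long, lying on the table to the left of the warmer. Origin at its underside.
Mind the look-alikes: they are no part of the job. Leave any turquoise look-alike of the part that bears cap_center alone. What is shaped like the part that bears inner_lid_band but green is not meant.

How it is judged:
By the outcome, as a careful person would: the job done as asked, in the order asked, and still so for the second after the job is handed in, while the arm keeps its last pose, push and grip.
It also fails if it takes over 67 s, if anything falls off the work surface, if the arm or the gripper's body presses on something with over 40 N, if the wrist force passes 120 N, or if a joint passes its speed limit or range.

## Working session

There is one attempt and no reset: what is moved stays moved. The work goes in short steps, Python scripts to look and compute and a tool call to move; the robot and the scene stay as the last step left them, time stands still between calls to the robot, and variables do not carry over. Pictures are saved under pics/ and viewed, at most 13 in all, crops included, and the job is handed in when it is done.

Besides the shell and the picture viewer there is one more tool, called after ">>>" by a JSON object that holds its "method" and its "body", one argument or row to a line. move_arm: Moves the arm, as the interface text tells. Its arguments: {"type":"object","properties":{"series":{"type":"array"}},"required":["series"]}

```bash
mkdir -p pics; cat > h.py <<'E'
import numpy as np, cv2
from station import r
def cap(n,name):
    s=r.sense(); c=r.capture(n); cv2.imwrite(f'pics/{name}.png',c['img'][:,:,::-1]); 
    K=np.array(c['camera_matrix'])
    if n=='wrist':
        T=np.eye(4);T[:3,:3]=s['ee_rot'];T[:3,3]=s['tcp_pos'];T=T@np.array(c['hand_eye'])
    else:
        T=np.eye(4);T[:3,:3]=cv2.Rodrigues(np.array(c['rvec'],float))[0];T[:3,3]=np.ravel(c['tvec']);T=np.linalg.inv(T)
    np.savez(f'pics/{name}.npz',K=K,T=T,img=c['img']); return c['img'],K,T
def load(name):
    d=np.load(f'pics/{name}.npz'); return d['K'],d['T']
def at(name,u,v,z):
    K,T=load(name); d=T[:3,:3]@np.linalg.solve(K,[u,v,1]); o=T[:3,3]; return o+d*(z-o[2])/d[2]
def proj(name,p):
    K,T=load(name); q=np.linalg.inv(T)@np.append(p,1); q=K@q[:3]; return q[:2]/q[2]
def delta(p):
    s=r.sense(); return np.round(1000*np.array(s['ee_rot']).T@(np.array(p)-s['tcp_pos']),1)
E
python3 -c "
from h import *
for n in ['scene','side','wrist']: cap(n,n+'0'); print(load(n+'0')[1].round(3))
s=r.sense();print(s)"
```

```text
[[-0.274  0.831 -0.484  1.253]
 [ 0.962  0.241 -0.13   0.233]
 [ 0.009 -0.501 -0.865  1.325]
 [ 0.     0.     0.     1.   ]]
[[ 0.918 -0.268  0.291  0.254]
 [-0.396 -0.615  0.682 -0.756]
 [-0.004 -0.741 -0.671  0.893]
 [ 0.     0.     0.     1.   ]]
[[-0.231 -0.944 -0.235  0.207]
 [-0.973  0.225  0.054  0.593]
 [ 0.001  0.241 -0.971  0.385]
 [ 0.     0.     0.     1.   ]]
{'time_s': 0.15, 'joints': array([ 9.15352343e+01,  2.20798778e+01,  3.99135655e-01, -1.87559269e-02,
       -6.84094907e+01, -1.48170690e+01]), 'joint_velocities': array([ 0.01895179, -0.14634166,  0.19977211,  0.09095855,  0.00266196,
        0.0115326 ]), 'effort': array([-2.48799388e-04, -3.91052449e+01,  1.87586457e+01,  4.22236785e+00,
        1.23585496e-02, -1.39262020e-04]), 'tcp_pos': array([0.14347901, 0.60790545, 0.24673293]), 'ee_rot': array([[ 9.73224038e-01, -2.29858441e-01, -2.62082835e-04],
       [-2.29858564e-01, -9.73222758e-01, -1.58243176e-03],
       [ 1.08670318e-04,  1.60030261e-03, -9.99998714e-01]]), 'wrist_force': array([-0.56310728,  0.51930372,  0.22474413]), 'moment': array([-0.0621999 , -0.03249547, -0.00072949]), 'gripper_force': 0.0, 'gripper_width': 1.002217597144956}
```

View pics/scene0.png

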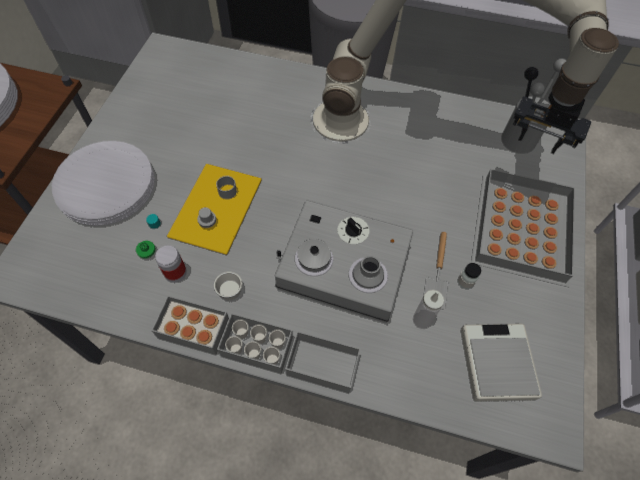

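View pics/side0.png

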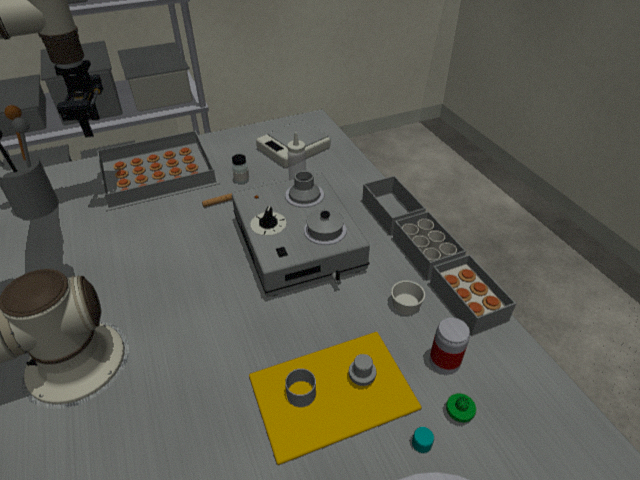

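The scene view shows the knob at (352,229), the flask mouth at (372,265), the pot at (314,252), the capped lid at (206,216) and the cutter at (226,186). In the side view the knob is at (268,214), the mouth at (303,176) and the cap top at (363,360).

```bash
python3 -c "
from h import *
for a,(u,v),b,(x,y),z in [('knob',(351,224),'',(268,209),.137),('mouth',(372,264),'',(304,175),.164),('captop',(206,212),'',(363,359),.072),('cutter top',(226,182),'',(300,376),.057)]:
  print(a,at('scene0',u,v,z).round(3),at('side0',x,y,z).round(3))
a=cv2.resize(cv2.imread('pics/scene0.png')[190:290,270:420],(600,400),interpolation=2);b=cv2.imread('pics/side0.png')[160:260,215:315];b=cv2.resize(b,(400,400),interpolation=2)
cv2.imwrite('pics/c1.png',cv2.resize(np.hstack([a,b]),(800,320)))
"
```

```text
knob [0.506 0.15  0.137] [0.505 0.165 0.137]
mouth [0.628 0.234 0.164] [0.629 0.23  0.164]
captop [ 0.545 -0.282  0.072] [ 0.547 -0.285  0.072]
cutter top [ 0.414 -0.27   0.057] [ 0.421 -0.261  0.057]
```

View pics/c1.png

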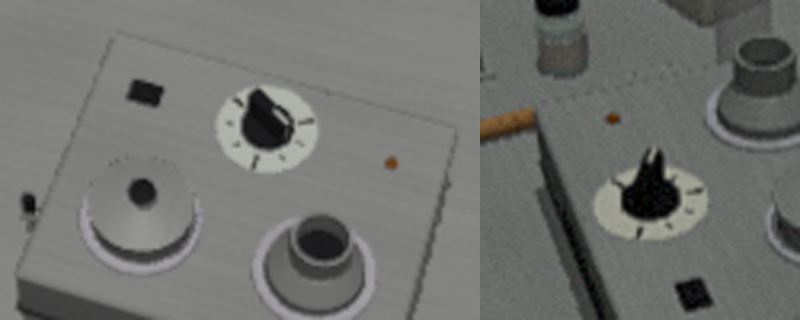

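```bash
python3 -c "
from h import *
c=at('scene0',353.4,230,.1);m=at('scene0',349.7,240.6,.1);print(c,m,np.degrees(np.arctan2(*(m-c)[1::-1])))
# deck corners in crop
P=[at('scene0',270+u/3.2,190+v/3.2,.1) for u,v in [(115,35),(457,127),(17,270)]];print(np.round(P,3))
d=P[1]-P[0];print('y axis deg',np.degrees(np.arctan2(d[1],d[0]))-90,np.linalg.norm(d))
print(delta([.53,.17,.30]))"
```

```text
[0.50046329 0.15866396 0.1       ] [0.53770126 0.1567411  0.1       ] -2.955952560423614
[[ 0.441 -0.001  0.1  ]
 [ 0.452  0.323  0.1  ]
 [ 0.698 -0.013  0.1  ]]
y axis deg -1.814582331662507 0.32378480904914037
[476.8 337.4 -52.7]
```

>>> {"method": "move_arm", "body": {
  "series": [
    {"grip": 1,"xyz": [20,15,-53],"angular": [0,0,0]},
    {"grip": 1,"xyz": [60,42,-53],"angular": [0,0,0]},
    {"grip": 1,"xyz": [100,70,-53],"angular": [0,0,0]},
    {"grip": 1,"xyz": [140,98,-53],"angular": [0,0,0]},
    {"grip": 1,"xyz": [180,126,-53],"angular": [0,0,0]},
    {"grip": 1,"xyz": [220,154,-53],"angular": [0,0,0]},
    {"grip": 1,"xyz": [260,182,-53],"angular": [0,0,0]},
    {"grip": 1,"xyz": [300,210,-53],"angular": [0,0,0]},
    {"grip": 1,"xyz": [340,238,-53],"angular": [0,0,0]},
    {"grip": 1,"xyz": [380,266,-53],"angular": [0,0,0]}
  ]
}}

```text
time_s: 1.15
tcp_pos: [0.4531, 0.2603, 0.3005]
ee_rot: [[0.973, -0.229, -0.0], [-0.229, -0.973, 0.0], [-0.0, -0.0, -1.0]]
wrist_force: [-0.2, 0.6, 0.4]
gripper_width: 1.001
gripper_force: 0.0
```

>>> {"method": "move_arm", "body": {
  "series": [
    {"grip": 1,"xyz": [40,28,0],"angular": [0,0,0]},
    {"grip": 1,"xyz": [80,56,0],"angular": [0,0,0]},
    {"grip": 1,"xyz": [97,71,0],"angular": [0,0,0]},
    {"grip": 1,"xyz": [97,71,0],"angular": [0,0,0]},
    {"grip": 1,"xyz": [97,71,0],"angular": [0,0,0]}
  ]
}}

```text
time_s: 1.65
tcp_pos: [0.5303, 0.1703, 0.3]
ee_rot: [[0.973, -0.231, -0.001], [-0.231, -0.973, -0.0], [-0.001, 0.0, -1.0]]
wrist_force: [-0.4, 0.0, 0.1]
gripper_width: 1.001
gripper_force: 0.0
```

```bash
python3 -c "
from h import *
cap('wrist','w1');s=r.sense();print(s['tcp_pos'],s['ee_rot'],s['joints'],s['time_s'])"
```

```text
[0.52998407 0.17095177 0.30028012] [[ 9.73276365e-01 -2.29636070e-01 -6.26086704e-04]
 [-2.29636133e-01 -9.73276551e-01 -2.93560843e-05]
 [-6.02614292e-04  1.72343713e-04 -9.99999804e-01]] [ 3.45436451e+01  1.34898421e+01 -4.19291526e+00 -1.98918922e-02
 -7.23477451e+01  4.21867422e+01] 1.7
```

View pics/w1.png

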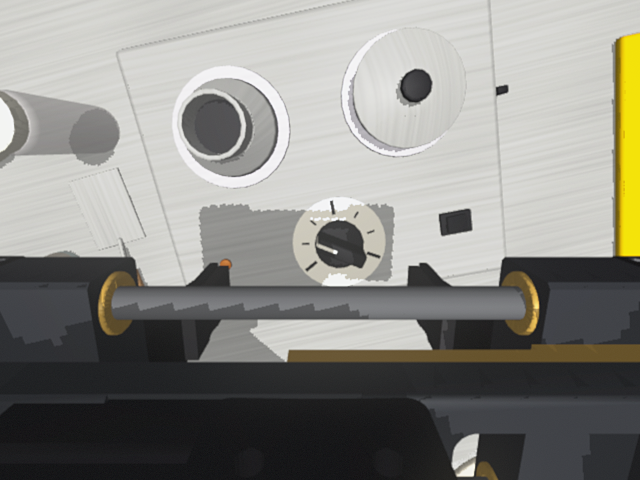

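The wrist view shows the knob at (340,243), with its pointer line running from (337,252) to (317,244). The 60 mark is at (332,208), the 30 mark at (311,267), the 90 mark at (379,256), and the flask rim is centred near (213,125).

```bash
python3 -c "
from h import *
A=lambda a,b:np.degrees(np.arctan2(*(b-a)[1::-1]))
m60,m30,m90=[at('w1',u,v,.1005) for u,v in [(332,208),(311,267),(379,256)]]
# circle through three
M=2*np.array([(m30-m60)[:2],(m90-m60)[:2]]);b=[m30[:2]@m30[:2]-m60[:2]@m60[:2],m90[:2]@m90[:2]-m60[:2]@m60[:2]]
c=np.append(np.linalg.solve(M,b),.1005);print('knob',c,[A(c,m) for m in(m60,m30,m90)])
print('pointer',A(at('w1',337,252,.137),at('w1',317,244,.137)),'bar',A(at('w1',363,262,.137),at('w1',317,244,.137)))
print('bar mid',proj('w1',[c[0],c[1],.137]))
print('mouth',at('w1',213,125,.164))
img=cv2.imread('pics/w1.png')[190:290,270:410];cv2.imwrite('pics/c2.png',cv2.resize(img,(784,560),interpolation=2))
"
```

```text
knob [0.49518089 0.15364765 0.1005    ] [np.float64(2.3363937248227433), np.float64(113.0274550278057), np.float64(-120.51715949815816)]
pointer 54.022091781536396 bar 54.464843566949334
bar mid [344.9302227  256.17319281]
mouth [0.6265881  0.22730243 0.164     ]
```

View pics/c2.png

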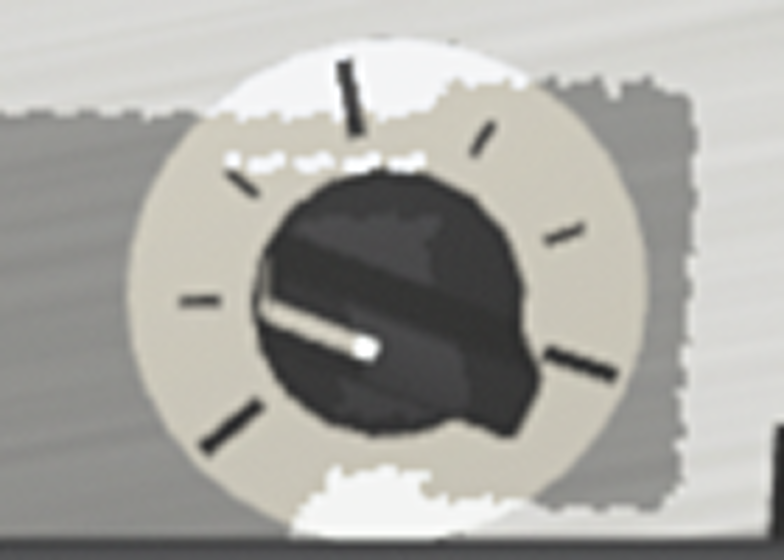

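```bash
python3 -c "
from h import *
A=lambda a,b:np.degrees(np.arctan2(*(b-a)[1::-1]))
px=[(231,427),(200,301),(242,184),(351,98),(483,139),(564,234),(580,364)]
P=np.array([at('w1',270+u/5.6,190+v/5.6,.1005) for u,v in px])
print('disc centre',at('w1',339.1,243.6,.1005))
from scipy.optimize import least_squares
L=np.array([1,0,0,1,0,0,1]);k=np.radians(120-40*np.arange(7))
f=lambda x:np.ravel([ (x[3]*(L)+x[4]*(1-L))*np.cos(k+x[2])+x[0]-P[:,0],(x[3]*(L)+x[4]*(1-L))*np.sin(k+x[2])+x[1]-P[:,1]])
o=least_squares(f,[.5,.155,0,.03,.03]);print(o.x,np.degrees(o.x[2]),np.abs(o.fun).max())
print('ptr',A(at('w1',335.2,252.1,.1375),at('w1',316.8,244.5,.1375)))
c=at('w1',339.1,243.6,.1005);print('w',A(c,at('w1',213,125,.164))-np.degrees(np.arctan2(78,125)),np.linalg.norm((at('w1',213,125,.164)-c)[:2]),np.hypot(125,78))
print(at('w1',270+262/5.6,190+305/5.6,.1375))
"
```

```text
disc centre [0.49737294 0.15634658 0.1005    ]
[ 0.4975879   0.15626109 -0.04652803  0.03670152  0.03312828] -2.6658598213213063 0.00011275069404037552
ptr 53.35465339997366
w -3.1916773938499077 0.14741536493315585 147.33974345029924
[0.51172855 0.17555485 0.1375    ]
```

>>> {"method": "move_arm", "body": {
  "series": [
    {"grip": 1,"xyz": [-10,8,14],"angular": [0,0,-0.148]},
    {"grip": 1,"xyz": [-20,16,28],"angular": [0,0,-0.296]},
    {"grip": 1,"xyz": [-28,22,42],"angular": [0,0,-0.444]},
    {"grip": 1,"xyz": [-28,22,56],"angular": [0,0,-0.592]},
    {"grip": 1,"xyz": [-28,22,70],"angular": [0,0,-0.74]},
    {"grip": 1,"xyz": [-28,22,85],"angular": [0,0,-0.888]},
    {"grip": 1,"xyz": [-28,22,100],"angular": [0,0,-1.036]},
    {"grip": 1,"xyz": [-28,22,112],"angular": [0,0,-1.163]},
    {"grip": 0.6,"xyz": [-28,22,135],"angular": [0,0,-1.163]},
    {"grip": 0.5,"xyz": [-28,22,161],"angular": [0,0,-1.163]}
  ]
}}

```text
time_s: 2.7
tcp_pos: [0.4979, 0.1574, 0.1398]
ee_rot: [[0.595, 0.804, 0.002], [0.804, -0.595, 0.002], [0.003, 0.001, -1.0]]
wrist_force: [-0.0, -0.1, 0.2]
gripper_width: 0.897
gripper_force: 0.0
```

>>> {"method": "move_arm", "body": {
  "series": [
    {"grip": 0.4,"xyz": [0,0,0],"angular": [0,0,0]},
    {"grip": 0,"xyz": [0,0,0],"angular": [0,0,0]},
    {"grip": 0,"xyz": [0,0,0],"angular": [0,0,0]},
    {"grip": 0,"xyz": [0,0,0],"angular": [0,0,0]},
    {"grip": 0,"xyz": [0,0,0],"angular": [0,0,0]},
    {"grip": 0,"xyz": [0,0,0],"angular": [0,0,0]}
  ]
}}

```text
time_s: 3.3
tcp_pos: [0.4983, 0.1558, 0.1402]
ee_rot: [[0.597, 0.802, 0.001], [0.802, -0.597, 0.001], [0.001, 0.0, -1.0]]
wrist_force: [0.5, -0.6, -0.0]
gripper_width: 0.354
gripper_force: 0.0
```

>>> {"method": "move_arm", "body": {
  "series": [
    {"grip": 0,"xyz": [0,0,0],"angular": [0,0,0]},
    {"grip": 0,"xyz": [0,0,0],"angular": [0,0,0]},
    {"grip": 0,"xyz": [0,0,0],"angular": [0,0,0]},
    {"grip": 0,"xyz": [0,0,0],"angular": [0,0,0]}
  ]
}}

```text
time_s: 3.7
tcp_pos: [0.4981, 0.1556, 0.1396]
ee_rot: [[0.597, 0.802, 0.0], [0.802, -0.597, -0.0], [-0.0, 0.0, -1.0]]
wrist_force: [-0.5, -0.7, 1.0]
gripper_width: 0.147
gripper_force: 30.0
```

>>> {"method": "move_arm", "body": {
  "series": [
    {"grip": 0,"xyz": [0,0,0],"angular": [0,0,0.12]},
    {"grip": 0,"xyz": [0,0,0],"angular": [0,0,0.24]},
    {"grip": 0,"xyz": [0,0,0],"angular": [0,0,0.36]},
    {"grip": 0,"xyz": [0,0,0],"angular": [0,0,0.48]},
    {"grip": 0,"xyz": [0,0,0],"angular": [0,0,0.6]},
    {"grip": 0,"xyz": [0,0,0],"angular": [0,0,0.72]},
    {"grip": 0,"xyz": [0,0,0],"angular": [0,0,0.84]},
    {"grip": 0,"xyz": [0,0,0],"angular": [0,0,0.978]},
    {"grip": 0,"xyz": [0,0,0],"angular": [0,0,0.978]},
    {"grip": 0,"xyz": [0,0,0],"angular": [0,0,0.978]}
  ]
}}

```text
time_s: 4.7
tcp_pos: [0.4976, 0.1567, 0.1396]
ee_rot: [[0.999, -0.047, -0.0], [-0.047, -0.999, 0.002], [-0.001, -0.002, -1.0]]
wrist_force: [-4.0, 3.5, 2.5]
gripper_width: 0.147
gripper_force: 30.0
```

>>> {"method": "move_arm", "body": {
  "series": [
    {"grip": 1,"xyz": [0,0,0],"angular": [0,0,0]},
    {"grip": 1,"xyz": [0,0,0],"angular": [0,0,0]},
    {"grip": 1,"xyz": [0,0,0],"angular": [0,0,0]},
    {"grip": 1,"xyz": [0,0,-30],"angular": [0,0,0]},
    {"grip": 1,"xyz": [0,0,-75],"angular": [0,0,0]},
    {"grip": 1,"xyz": [20,-30,-120],"angular": [0,0,0]},
    {"grip": 1,"xyz": [60,-50,-160],"angular": [0,0,0]},
    {"grip": 1,"xyz": [60,-50,-160],"angular": [0,0,0]},
    {"grip": 1,"xyz": [60,-50,-160],"angular": [0,0,0]}
  ]
}}

```text
time_s: 5.6
tcp_pos: [0.5623, 0.2038, 0.3011]
ee_rot: [[0.999, -0.047, 0.004], [-0.047, -0.999, 0.002], [0.004, -0.002, -1.0]]
wrist_force: [-0.4, 0.0, -0.8]
gripper_width: 0.883
gripper_force: 0.0
```

```bash
python3 -c "
from h import *
cap('wrist','w2');s=r.sense();print(s['tcp_pos'],s['time_s'],proj('w2',[.4976,.1563,.12]),proj('w2',[.627,.229,.164]))
print(delta([.52,-.283,.22]))"
```

```text
[0.56052654 0.20291081 0.29920537] 5.65 [370.62581057 283.12021284] [280.86222332 149.30177278]
[-17.4 487.3  79.1]
```

View pics/w2.png

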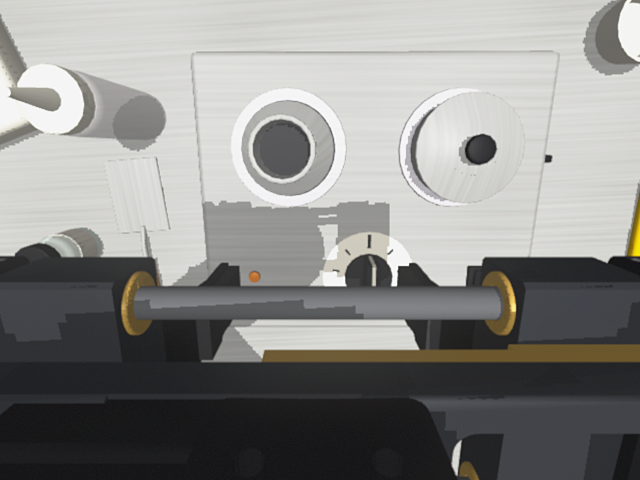

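The pointer at (374,265) looks aligned with the 60 mark at (369,241), and the rim centre at (281,149) matches my projection. I'll check the pointer angle numerically.

```bash
python3 -c "
from h import *
g=cv2.cvtColor(cv2.imread('pics/w2.png'),6)
for v in range(250,284,4): print(v,g[v,364:384])
for a in (-6,-2.7,0):
  d=np.array([np.cos(np.radians(a)),np.sin(np.radians(a)),0]);c=np.array([.4976,.1563,.1375]);print(a,[proj('w2',c+k*d).round(1) for k in(.008,.015,.022)])
c=cv2.HoughCircles(cv2.medianBlur(g[90:215,220:350],3),3,1,50,param1=80,param2=20,minRadius=26,maxRadius=37)
print(c[0][0]+[220,90,0],at('w2',*(c[0][0][:2]+[220,90]),.164))
"
```

```text
250 [201 202 202 203 204 204 203 203 202 202 201 202 202 202 202 201 201 201
 200 201]
254 [151 119  99  89  74  73  82 109 128 143 162 165 167 187 205 205 204 203
 201 201]
258 [ 53  53  52  51  68 108 135 127  99  64  51  53  54  59  55  53  52  68
 117 164]
262 [ 52  53  53  53  51  52  81 118 132 125  96  53  50  52  56  57  58  58
  58  56]
266 [ 51  51  51  54  54  55  51  54 105 152 156 139  84  50  54  54  56  57
  57  57]
270 [ 52  52  52  53  58  59  53  62 144 207 207 180  98  52  56  55  53  57
  57  57]
274 [ 49  52  53  54  57  58  53  66 145 208 208 177  84  52  55  55  55  57
  57  57]
278 [ 51  50  52  55  56  57  54  73 149 206 207 174  68  48  54  54  53  56
  54  59]
282 [ 51  51  52  54  56  55  52  81 155 206 207 174  67  50  54  52  58  67
  66  65]
-6 [array([374.2, 282.1]), array([374.9, 274.8]), array([375.6, 267.5])]
-2.7 [array([373.7, 282. ]), array([373.9, 274.8]), array([374.2, 267.5])]
0 [array([373.2, 282. ]), array([373.2, 274.8]), array([373.1, 267.5])]
[279.5        149.5         34.40000153] [0.62690385 0.23004496 0.164     ]
```

>>> {"method": "move_arm", "body": {
  "series": [
    {"grip": 1,"xyz": [0,45,0],"angular": [0,0,0]},
    {"grip": 1,"xyz": [0,90,0],"angular": [0,0,0]},
    {"grip": 1,"xyz": [0,135,0],"angular": [0,0,0]},
    {"grip": 1,"xyz": [0,180,0],"angular": [0,0,0]},
    {"grip": 1,"xyz": [0,225,10],"angular": [0,0,0]},
    {"grip": 1,"xyz": [-5,270,20],"angular": [0,0,0]},
    {"grip": 1,"xyz": [-10,315,30],"angular": [0,0,0]},
    {"grip": 1,"xyz": [-15,360,40],"angular": [0,0,0]},
    {"grip": 1,"xyz": [-17,405,50],"angular": [0,0,0]},
    {"grip": 1,"xyz": [-17,450,60],"angular": [0,0,0]}
  ]
}}

```text
time_s: 6.65
tcp_pos: [0.5196, -0.2472, 0.2378]
ee_rot: [[0.999, -0.047, -0.003], [-0.047, -0.999, 0.001], [-0.003, -0.001, -1.0]]
wrist_force: [0.6, 0.6, 0.5]
gripper_width: 1.002
gripper_force: 0.0
```

>>> {"method": "move_arm", "body": {
  "series": [
    {"grip": 1,"xyz": [10,37,15],"angular": [0,0,0]},
    {"grip": 1,"xyz": [10,37,15],"angular": [0,0,0]},
    {"grip": 1,"xyz": [10,37,15],"angular": [0,0,0]}
  ]
}}

```text
time_s: 6.95
tcp_pos: [0.5286, -0.2836, 0.2225]
ee_rot: [[0.999, -0.049, -0.004], [-0.049, -0.999, 0.001], [-0.004, -0.001, -1.0]]
wrist_force: [-0.1, 0.2, 0.3]
gripper_width: 1.003
gripper_force: 0.0
```

```bash
python3 -c "
from h import *
cap('wrist','w3');s=r.sense();print(s['tcp_pos'],s['time_s'],s['joints'])
print(proj('w3',[.546,-.2835,.072]),delta([.546,-.2835,.039]))"
```

```text
[ 0.52921527 -0.28296325  0.22352756] 7.0 [-1.26963847e+01  2.07008124e+01 -5.16277349e+00 -1.55973005e-02
 -6.42892624e+01  9.99884416e+01]
[316.83928991 204.98269981] [ 1.730e+01 -1.000e-01  1.845e+02]
```

View pics/w3.png

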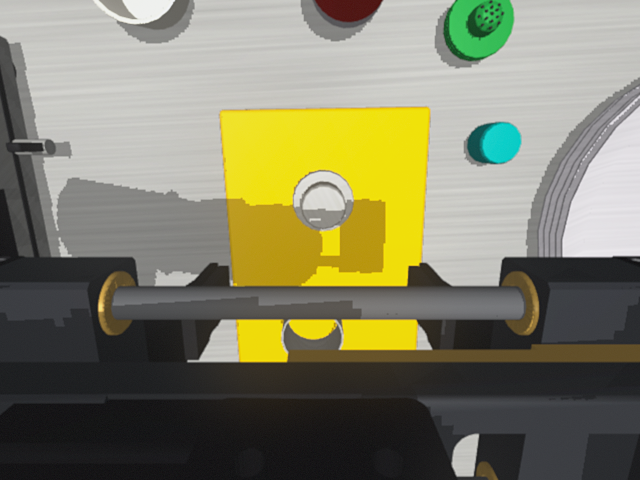

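The capped lid has its band centred at about (323,200) and its cap top at about (324,204). The cutter is at (313,335) and the turquoise and green decoys are well clear.

```bash
python3 -c "
from h import *
a=at('w3',323.3,200,.036);b=at('w3',324,204,.072);print(a,b)
c=a;print(delta([a[0],a[1],.039]))"
```

```text
[ 0.54436202 -0.28921072  0.036     ] [ 0.54652355 -0.28944648  0.072     ]
[ 15.9   5.7 184.5]
```

```bash
python3 -c "
from h import *
print('can',at('scene0',168,254,.115),at('side0',454,328,.115),'bottle',at('w2',40,92,.19),at('scene0',434,293,.18))"
```

```text
can [ 0.72742111 -0.31315227  0.115     ] [ 0.73044582 -0.31714919  0.115     ] bottle [0.67161339 0.38340589 0.19      ] [0.67309509 0.40075069 0.18      ]
```

>>> {"method": "move_arm", "body": {
  "series": [
    {"grip": 1,"xyz": [16,6,20],"angular": [0,0,0]},
    {"grip": 1,"xyz": [16,6,60],"angular": [0,0,0]},
    {"grip": 1,"xyz": [16,6,75],"angular": [0,0,0]},
    {"grip": 1,"xyz": [16,6,75],"angular": [0,0,0]}
  ]
}}

```text
time_s: 7.4
tcp_pos: [0.5445, -0.2879, 0.1472]
ee_rot: [[0.999, -0.045, -0.006], [-0.045, -0.999, 0.002], [-0.006, -0.002, -1.0]]
wrist_force: [-0.5, -0.2, 0.3]
gripper_width: 1.006
gripper_force: 0.0
```

>>> {"method": "move_arm", "body": {
  "series": [
    {"grip": 1,"xyz": [0,1,35],"angular": [0,0,0]},
    {"grip": 1,"xyz": [0,1,70],"angular": [0,0,0]},
    {"grip": 1,"xyz": [0,1,95],"angular": [0,0,0]},
    {"grip": 1,"xyz": [0,1,105],"angular": [0,0,0]},
    {"grip": 0.8,"xyz": [0,1,105],"angular": [0,0,0]},
    {"grip": 0.72,"xyz": [0,1,105],"angular": [0,0,0]},
    {"grip": 0.72,"xyz": [0,1,105],"angular": [0,0,0]},
    {"grip": 0.72,"xyz": [0,1,105],"angular": [0,0,0]}
  ]
}}

```text
time_s: 8.2
tcp_pos: [0.5471, -0.2912, 0.0462]
ee_rot: [[0.999, -0.047, 0.003], [-0.047, -0.999, -0.001], [0.003, 0.001, -1.0]]
wrist_force: [-0.5, 0.9, 0.0]
gripper_width: 0.754
gripper_force: 0.0
```

>>> {"method": "move_arm", "body": {
  "series": [
    {"grip": 0.66,"xyz": [0,0,0],"angular": [0,0,0]},
    {"grip": 0.64,"xyz": [0,0,0],"angular": [0,0,0]},
    {"grip": 0.6,"xyz": [0,0,0],"angular": [0,0,0]},
    {"grip": 0.4,"xyz": [0,0,0],"angular": [0,0,0]},
    {"grip": 0.2,"xyz": [0,0,0],"angular": [0,0,0]},
    {"grip": 0,"xyz": [0,0,0],"angular": [0,0,0]},
    {"grip": 0,"xyz": [0,0,0],"angular": [0,0,0]}
  ]
}}

```text
time_s: 8.9
tcp_pos: [0.5466, -0.2906, 0.0452]
ee_rot: [[0.999, -0.047, 0.001], [-0.047, -0.999, 0.0], [0.001, -0.0, -1.0]]
wrist_force: [0.5, 5.1, 5.1]
gripper_width: 0.63
gripper_force: 30.0
```

>>> {"method": "move_arm", "body": {
  "series": [
    {"grip": 0,"xyz": [0,0,-5],"angular": [0,0,0]},
    {"grip": 0,"xyz": [0,0,-15],"angular": [0,0,0]},
    {"grip": 0,"xyz": [0,0,-30],"angular": [0,0,0]},
    {"grip": 0,"xyz": [0,0,-50],"angular": [0,0,0]},
    {"grip": 0,"xyz": [0,0,-75],"angular": [0,0,0]},
    {"grip": 0,"xyz": [0,0,-105],"angular": [0,0,0]},
    {"grip": 0,"xyz": [0,0,-140],"angular": [0,0,0]},
    {"grip": 0,"xyz": [0,0,-180],"angular": [0,0,0]},
    {"grip": 0,"xyz": [0,0,-210],"angular": [0,0,0]},
    {"grip": 0,"xyz": [0,0,-220],"angular": [0,0,0]}
  ]
}}

```text
time_s: 9.9
tcp_pos: [0.5472, -0.292, 0.2689]
ee_rot: [[0.999, -0.047, 0.007], [-0.047, -0.999, -0.003], [0.007, 0.003, -1.0]]
wrist_force: [0.1, -0.1, -2.0]
gripper_width: 0.64
gripper_force: 30.0
```

```bash
python3 -c "
from h import *
cap('side','s1');cap('scene','sc1');s=r.sense();p=s['tcp_pos'];print(p,s['time_s'],s['wrist_force'],s['gripper_width'])
a=proj('side0' and 's1',p).astype(int);b=proj('sc1',p).astype(int);print(a,b)
f=lambda n,q:cv2.resize(cv2.imread(f'pics/{n}.png')[q[1]-50:q[1]+50,q[0]-50:q[0]+50],(400,400),interpolation=2)
cv2.imwrite('pics/c3.png',np.hstack([f('s1',a),f('sc1',b)]));print(delta([.627,.2295,.268]))"
```

```text
[ 0.54635942 -0.29124757  0.26573604] 10.0 [ 0.21290498 -0.08033603 -1.54296968] 0.6340721139232328
[371 297] [190 171]
[  56.  -524.    -2.3]
```

View pics/c3.png

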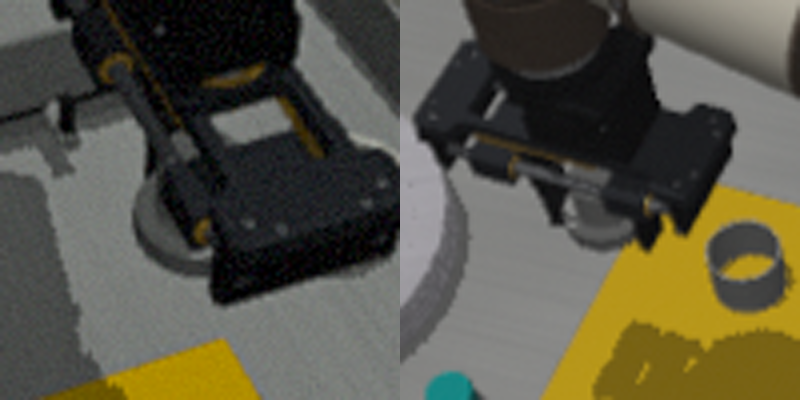

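>>> {"method": "move_arm", "body": {
  "series": [
    {"grip": 0,"xyz": [1,-12,0],"angular": [0,0,0]},
    {"grip": 0,"xyz": [4,-36,0],"angular": [0,0,0]},
    {"grip": 0,"xyz": [8,-72,0],"angular": [0,0,0]},
    {"grip": 0,"xyz": [12,-112,0],"angular": [0,0,0]},
    {"grip": 0,"xyz": [16,-152,0],"angular": [0,0,0]},
    {"grip": 0,"xyz": [20,-192,0],"angular": [0,0,0]},
    {"grip": 0,"xyz": [25,-232,0],"angular": [0,0,0]},
    {"grip": 0,"xyz": [29,-272,0],"angular": [0,0,0]},
    {"grip": 0,"xyz": [33,-312,0],"angular": [0,0,0]},
    {"grip": 0,"xyz": [38,-352,0],"angular": [0,0,0]}
  ]
}}

```text
time_s: 11.0
tcp_pos: [0.5992, 0.061, 0.2617]
ee_rot: [[0.999, -0.046, -0.005], [-0.046, -0.999, -0.001], [-0.005, 0.001, -1.0]]
wrist_force: [0.1, 0.8, -2.5]
gripper_width: 0.638
gripper_force: 30.0
```

>>> {"method": "move_arm", "body": {
  "series": [
    {"grip": 0,"xyz": [4,-40,0],"angular": [0,0,0]},
    {"grip": 0,"xyz": [8,-78,0],"angular": [0,0,0]},
    {"grip": 0,"xyz": [12,-110,0],"angular": [0,0,0]},
    {"grip": 0,"xyz": [15,-138,0],"angular": [0,0,0]},
    {"grip": 0,"xyz": [17,-158,0],"angular": [0,0,0]},
    {"grip": 0,"xyz": [18,-171,0],"angular": [0,0,0]},
    {"grip": 0,"xyz": [18,-171,0],"angular": [0,0,0]},
    {"grip": 0,"xyz": [18,-171,0],"angular": [0,0,0]},
    {"grip": 0,"xyz": [18,-171,0],"angular": [0,0,0]}
  ]
}}

```text
time_s: 11.9
tcp_pos: [0.6265, 0.2276, 0.2646]
ee_rot: [[0.999, -0.048, -0.0], [-0.048, -0.999, -0.0], [-0.0, 0.0, -1.0]]
wrist_force: [0.1, -1.0, -2.0]
gripper_width: 0.635
gripper_force: 30.0
```

```bash
python3 -c "
from h import *
cap('side','s2');cap('scene','sc2');s=r.sense();p=s['tcp_pos'];print(p,s['time_s'],s['wrist_force'],s['gripper_width'],s['ee_rot'][:,2],delta([.6272,.2288,.268]))
f=lambda n,q:cv2.resize(cv2.imread(f'pics/{n}.png')[q[1]-50:q[1]+50,q[0]-50:q[0]+50],(400,400),interpolation=2)
a=proj('s2',p-[0,0,.04]).astype(int);b=proj('sc2',p-[0,0,.04]).astype(int);print(a,b)
cv2.imwrite('pics/c4.png',np.hstack([f('s2',a),f('sc2',b)]))"
```

```text
[0.62662718 0.22764408 0.26489554] 12.0 [ 0.29141356  0.02053041 -2.06621157] 0.6313234743406101 [ 1.82915995e-04  7.98277574e-05 -9.99999980e-01] [ 0.5 -1.2 -3.1]
[302 155] [372 251]
```

View pics/c4.png

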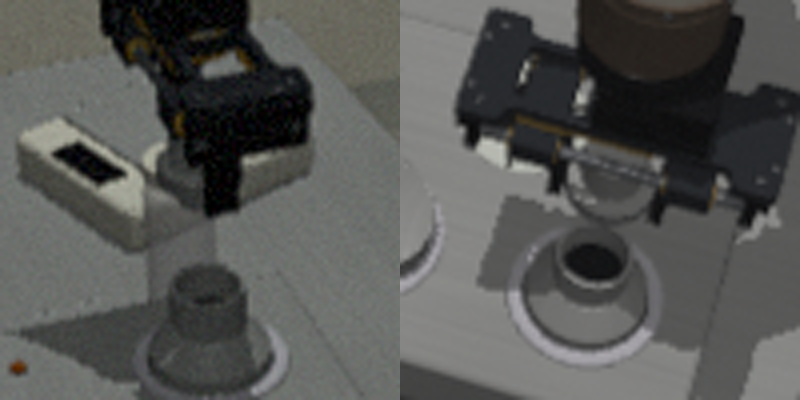

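The lid and cap are level above the flask mouth, so I'll lower them.

>>> {"method": "move_arm", "body": {
  "series": [
    {"grip": 0,"xyz": [0.5,-1,20],"angular": [0,0,0]},
    {"grip": 0,"xyz": [0.5,-1,42],"angular": [0,0,0]},
    {"grip": 0,"xyz": [0.5,-1,58],"angular": [0,0,0]},
    {"grip": 0,"xyz": [0.5,-1,64],"angular": [0,0,0]},
    {"grip": 0,"xyz": [0.5,-1,68],"angular": [0,0,0]},
    {"grip": 0,"xyz": [0.5,-1,71],"angular": [0,0,0]},
    {"grip": 0,"xyz": [0.5,-1,74],"angular": [0,0,0]},
    {"grip": 0,"xyz": [0.5,-1,74],"angular": [0,0,0]}
  ]
}}

```text
time_s: 12.8
tcp_pos: [0.6272, 0.2298, 0.1908]
ee_rot: [[0.999, -0.047, 0.0], [-0.047, -0.999, 0.0], [0.0, -0.0, -1.0]]
wrist_force: [-0.7, 0.3, -3.1]
gripper_width: 0.634
gripper_force: 30.0
```

No contact force, so the plug is entering freely.

>>> {"method": "move_arm", "body": {
  "series": [
    {"grip": 0,"xyz": [0,0,2],"angular": [0,0,0]},
    {"grip": 0,"xyz": [0,0,4],"angular": [0,0,0]},
    {"grip": 0,"xyz": [0,0,5],"angular": [0,0,0]},
    {"grip": 0,"xyz": [0,0,6],"angular": [0,0,0]},
    {"grip": 0,"xyz": [0,0,6],"angular": [0,0,0]}
  ]
}}

```text
time_s: 13.3
tcp_pos: [0.6279, 0.2297, 0.1853]
ee_rot: [[0.999, -0.047, 0.002], [-0.047, -0.999, 0.0], [0.002, -0.0, -1.0]]
wrist_force: [3.1, -1.2, -0.1]
gripper_width: 0.637
gripper_force: 30.0
```

>>> {"method": "move_arm", "body": {
  "series": [
    {"grip": 0,"xyz": [0,0,1],"angular": [0,0,0]},
    {"grip": 0,"xyz": [0,0,1],"angular": [0,0,0]}
  ]
}}

```text
time_s: 13.5
tcp_pos: [0.6281, 0.2297, 0.1841]
ee_rot: [[0.999, -0.047, 0.002], [-0.047, -0.999, 0.0], [0.002, -0.0, -1.0]]
wrist_force: [3.3, -1.1, 0.4]
gripper_width: 0.636
gripper_force: 30.0
```

>>> {"method": "move_arm", "body": {
  "series": [
    {"grip": 0,"xyz": [1,0.3,0.5],"angular": [0,0,0]},
    {"grip": 0,"xyz": [1,0.3,1],"angular": [0,0,0]},
    {"grip": 0,"xyz": [1,0.3,1.5],"angular": [0,0,0]},
    {"grip": 0,"xyz": [1,0.3,1.5],"angular": [0,0,0]}
  ]
}}

```text
time_s: 13.9
tcp_pos: [0.6282, 0.2295, 0.1833]
ee_rot: [[0.999, -0.047, 0.001], [-0.047, -0.999, 0.0], [0.001, -0.0, -1.0]]
wrist_force: [1.0, -0.7, 5.8]
gripper_width: 0.635
gripper_force: 30.0
```

>>> {"method": "move_arm", "body": {
  "series": [
    {"grip": 0,"xyz": [0.2,0.2,0.8],"angular": [0,0,0]},
    {"grip": 0,"xyz": [0.2,0.2,0.8],"angular": [0,0,0]}
  ]
}}

```text
time_s: 14.1
tcp_pos: [0.6282, 0.2295, 0.1832]
ee_rot: [[0.999, -0.046, 0.001], [-0.046, -0.999, 0.001], [0.001, -0.001, -1.0]]
wrist_force: [-1.9, -0.5, 7.2]
gripper_width: 0.633
gripper_force: 30.0
```

The band is on the rim, so I'll release it and rise to the cap's height.

>>> {"method": "move_arm", "body": {
  "series": [
    {"grip": 0.75,"xyz": [0,0,-0.8],"angular": [0,0,0]},
    {"grip": 0.85,"xyz": [0,0,-0.8],"angular": [0,0,0]},
    {"grip": 0.85,"xyz": [0,0,-0.8],"angular": [0,0,0]},
    {"grip": 0.85,"xyz": [0,0,-0.8],"angular": [0,0,0]},
    {"grip": 0.85,"xyz": [0,0,-10],"angular": [0,0,0]},
    {"grip": 0.85,"xyz": [0,0,-18],"angular": [0,0,0]},
    {"grip": 0.85,"xyz": [0,0,-25],"angular": [0,0,0]},
    {"grip": 0.85,"xyz": [0,0,-25],"angular": [0,0,0]},
    {"grip": 0.85,"xyz": [0,0,-25],"angular": [0,0,0]}
  ]
}}

```text
time_s: 15.0
tcp_pos: [0.6284, 0.2293, 0.2067]
ee_rot: [[0.999, -0.047, 0.0], [-0.047, -0.999, 0.001], [0.0, -0.001, -1.0]]
wrist_force: [-0.3, -0.2, -0.5]
gripper_width: 0.855
gripper_force: 0.0
```

```bash
python3 -c "
from h import *
cap('side','s3');cap('scene','sc3');s=r.sense();p=s['tcp_pos'];print(p,s['time_s'],s['wrist_force'],s['gripper_width'])
f=lambda n,q:cv2.resize(cv2.imread(f'pics/{n}.png')[q[1]-40:q[1]+40,q[0]-40:q[0]+40],(400,400),interpolation=2)
a=proj('s3',p-[0,0,.02]).astype(int);b=proj('sc3',p-[0,0,.02]).astype(int)
cv2.imwrite('pics/c5.png',np.hstack([f('s3',a),f('sc3',b)]))"
```

```text
[0.62809884 0.22910689 0.20593775] 15.1 [-0.95331344 -0.43289161 -0.62500592] 0.8524207821683547
```

View pics/c5.png

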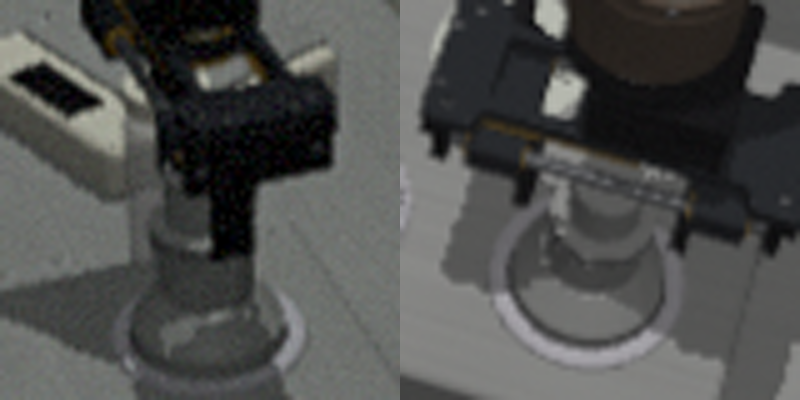

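Lid level on the rim with the cap still on it. I'll grip the cap, then lift it straight up.

>>> {"method": "move_arm", "body": {
  "series": [
    {"grip": 0.7,"xyz": [0,0,-2],"angular": [0,0,0]},
    {"grip": 0.6,"xyz": [0,0,-2],"angular": [0,0,0]},
    {"grip": 0.55,"xyz": [0,0,-2],"angular": [0,0,0]},
    {"grip": 0.5,"xyz": [0,0,-2],"angular": [0,0,0]},
    {"grip": 0.47,"xyz": [0,0,-2],"angular": [0,0,0]},
    {"grip": 0.44,"xyz": [0,0,-2],"angular": [0,0,0]},
    {"grip": 0.4,"xyz": [0,0,-2],"angular": [0,0,0]},
    {"grip": 0.3,"xyz": [0,0,-2],"angular": [0,0,0]},
    {"grip": 0.2,"xyz": [0,0,-2],"angular": [0,0,0]},
    {"grip": 0.2,"xyz": [0,0,-2],"angular": [0,0,0]}
  ]
}}

```text
time_s: 16.1
tcp_pos: [0.6283, 0.2292, 0.2082]
ee_rot: [[0.999, -0.047, -0.0], [-0.047, -0.999, -0.0], [-0.0, 0.0, -1.0]]
wrist_force: [-0.1, -0.1, -0.8]
gripper_width: 0.439
gripper_force: 30.0
```

>>> {"method": "move_arm", "body": {
  "series": [
    {"grip": 0.2,"xyz": [0,0,-3],"angular": [0,0,0]},
    {"grip": 0.2,"xyz": [0,0,-8],"angular": [0,0,0]},
    {"grip": 0.2,"xyz": [0,0,-15],"angular": [0,0,0]},
    {"grip": 0.2,"xyz": [0,0,-25],"angular": [0,0,0]},
    {"grip": 0.2,"xyz": [0,0,-40],"angular": [0,0,0]},
    {"grip": 0.2,"xyz": [0,0,-58],"angular": [0,0,0]},
    {"grip": 0.2,"xyz": [0,0,-76],"angular": [0,0,0]},
    {"grip": 0.2,"xyz": [0,0,-90],"angular": [0,0,0]},
    {"grip": 0.2,"xyz": [0,0,-98],"angular": [0,0,0]},
    {"grip": 0.2,"xyz": [0,0,-101],"angular": [0,0,0]}
  ]
}}

```text
time_s: 17.1
tcp_pos: [0.6286, 0.2293, 0.3109]
ee_rot: [[0.999, -0.047, 0.002], [-0.047, -0.999, 0.001], [0.002, -0.001, -1.0]]
wrist_force: [-0.4, 0.3, -0.3]
gripper_width: 0.435
gripper_force: 30.0
```

>>> {"method": "move_arm", "body": {
  "series": [
    {"grip": 0.2,"xyz": [0,0,0],"angular": [0,0,0]},
    {"grip": 0.2,"xyz": [0,0,0],"angular": [0,0,0]},
    {"grip": 0.2,"xyz": [0,0,0],"angular": [0,0,0]},
    {"grip": 0.2,"xyz": [0,0,0],"angular": [0,0,0]},
    {"grip": 0.2,"xyz": [0,0,0],"angular": [0,0,0]}
  ]
}}

```text
time_s: 17.6
tcp_pos: [0.6283, 0.2292, 0.3088]
ee_rot: [[0.999, -0.047, -0.001], [-0.047, -0.999, -0.0], [-0.001, 0.0, -1.0]]
wrist_force: [1.0, 0.4, -0.3]
gripper_width: 0.434
gripper_force: 30.0
```

```bash
python3 -c "
from h import *
cap('side','s4');cap('scene','sc4');s=r.sense();p=s['tcp_pos'];print(p,s['time_s'],s['wrist_force'],s['gripper_width'])
f=lambda n,q:cv2.resize(cv2.imread(f'pics/{n}.png')[q[1]-60:q[1]+60,q[0]-60:q[0]+60],(400,400),interpolation=2)
a=proj('s4',p-[0,0,.08]).astype(int);b=proj('sc4',p-[0,0,.08]).astype(int)
cv2.imwrite('pics/c6.png',np.hstack([f('s4',a),f('sc4',b)]))"
```

```text
[0.6283456  0.22919916 0.30903346] 17.7 [-0.51699927 -0.22140721 -0.11396708] 0.4329441039804923
```

View pics/c6.png

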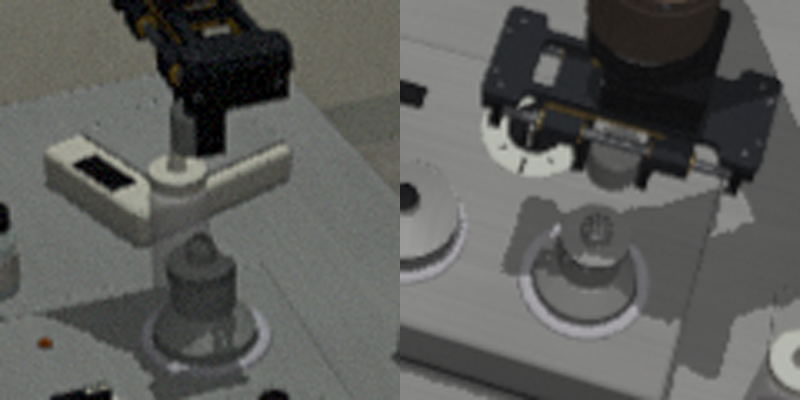

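The strainer lid is seated level with its dome exposed, and the cap is held upright above it.

```bash
python3 -c "
from station import r
print(r.finish_job())"
```

```text
the job is handed in; nothing more can be done
None
```

I've handed the job in at about 18 s: the thermostat is at 60, the strainer lid is seated in the flask, and the cap is gripped upright about 10 cm above where it sat. The judge's result was not shown.

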